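# Shut the light driver box and turn its wing latch home

## Robot

A 6-joint arm with a two-finger parallel gripper is mounted at the origin on the work surface. World frame = base frame: x ahead of the robot, y to its left, z up, the work surface at z = 0. Lengths are in m, angles in rad, forces in N, time in s.
With the tool pointing down it reaches from about 0.375 to 0.9 m from the base axis. Payload 3.1 kg.
Tool frame: the origin (TCP) lies between the finger pads; the fingertips stand 22 mm ahead of it and the grasp point (between the pads) lies 3 mm ahead of it; z points along the fingers, y is the direction in which the jaws open and shut (so a half turn about z gives the same grasp; the last joint's range is limited). The gripper opens to 87 mm and grips with 3 to 60 N. Pads are 19 mm wide; open, the fingers measure 117 mm over their backs; the gripper's body (75 mm by 190 mm) begins 51 mm behind the grasp point.
Start: joints at [1.065, 0.527, 1.433, -0, 1.181, -0.178], TCP at [0.201, 0.592, 0.245] pointing down, gripper open.
Joint ranges: [-3.08, 3.08], [-0.75, 2.2], [0.22, 2.44], [-1.43, 4.57], [0, 2.65], [-2.85, 2.85]. Speed limits (rad/s): [2.79, 2.79, 3.14, 3.14, 3.14, 3.14].

## Interface

Orientations are given as [roll, pitch, yaw] about the fixed x, y, z axes, in that order (R = Rz(yaw) Ry(pitch) Rx(roll)).
In Python, from workcell import get_state, camera, hand_in, spot_in, place_of gives the robot as it stands.
- The arm moves only by the shell command python3 -m handwheel 'ROWS' [FORCE]. ROWS is JSON, a list of rows, each an object of numbers: "rx", "ry", "rz": the turn, a rotation vector about the world's x, y, z normalised to -1 to 1, where 1 is 10 degrees; "tx", "ty", "tz": the shift along the world's x, y, z normalised to -1 to 1, where 1 is 5 cm; "grip": the closure, from 0 (fully open) to 1 (shut). A call has exactly 10 rows; each row shifts and turns the commanded pose from where the row before left it; what a row does not reach is not made up. A row lasts 1/8 s, in which the tool goes at most 62.5 mm and 10.7 degrees, less where a joint would pass 70% of its speed; a pose out of reach is approached as far as the arm can. A call with a number of a shift or a turn outside -1 to 1 is refused whole. A call with a gripper value outside its range is refused whole. The fingers move at their own pace and stop on an object; FORCE is the grip in N (left out, the last holds). Time passes only in rows, so rows that do not move let the fingers close, or fill a call up. It gives the time, the measured TCP pose, the force and the opening at its end, in the units of the state.
- get_state(): the state, without advancing time (a new reading comes with each control period).
- camera(name): name is "scene" or "top" or "wrist"; returns a dict with "color" (420x560x3 uint8, red, green, blue), "camera_matrix" (3x3 intrinsics, pixels), "rvec" (rotation vector, rad) and "tvec" (3), from world to camera coordinates, as OpenCV has them; the wrist camera has in their place "tool_from_camera" (4x4, takes a point from camera to tool coordinates, whose origin is the TCP and whose axes are the flange's). Camera axes: x right, y down, z forward; pixel columns grow to the right and rows downward; lengths in m; the calibration is good to about 2 mm. A picture is of the moment at which its call begins: read the wrist's pose just before it. There is no depth.
- hand_in(): hands the job in, once; it reports no verdict.
Trained networks look in a picture, given as the dict that the camera call returned (one of the last four; its "shot" number tells which), for a name from the list of things; names that differ only in an ending like _2 or _b are one class to them, and where a whole thing is asked for, a point or a joint stands for the part that bears it (a point fixed in the world has none). Each returns a list of dicts, best first, with "conf" (0 to 1); they miss things now and then, are a little off and sometimes report something else, mostly with a low value. They report only what shows in the picture. A call takes as long as a camera call.
- spot_in(picture, target): "position" ([x, y, z] in m, in world coordinates, good to about 4 mm: the middle of the surface that is visible of it).
- place_of(picture, target): "position" ([x, y, z] in m, in world coordinates, good to about 4 mm: a listed point, or the origin of a listed thing).
The state is a dict: "time": time; "joint_positions": joint angles; "qvel": joint speeds; "effort": joint torques, N m; "position": TCP position; "ee_rot": TCP orientation; "wrist_force": force on the tool from outside, world axes, zero at the start; "moment": the same for the moment, N m; "gripper_width": finger opening in m.
Only numpy, scipy, OpenCV 4.12 (cv2) and the standard library are available. Lean on these libraries where they do the work, as an engineer would, in place of code of your own. Each camera call takes 0.05 s, during which the arm holds its last target.

## Task

The driver box for the shop's light strip stands open on the counter. Swing its door shut, hold it down against the springy seal and turn the wing knob clockwise to its stop, so that the tongue inside goes in behind the frame edge and keeps the door shut by itself. Press only as hard as the tongue needs: do not crush the seal or force the tongue against the frame, and leave the things lying beside the box where they are.

Things in the scene. Friction and masses are not known exactly. Their poses are not given: they have to be found in the camera images.
- box: Light grey metal driver box lying on its back on the counter, 240 (x) by 280 (y) by 85 mm high, fixed in place; place and yaw vary. Origin: centre of its underside, z up. The hinge is on its +x side (away from the robot), the latch on its -x side. Mounting lugs stand out 21 mm at its two ends (y), cable glands 22 mm at the hinge side
- frame_edge (a point): Nominal lower inner edge of the frame's latch-side flange, at (-102, 0, 81) mm in the box: the tongue must go under it, towards -x. The flange is 18 mm wide, 4 mm thick, its edge 22 mm from the knob's axis. The frame sits on adjusting screws: its true latch side stands up to 5 mm higher or lower from box to box. No reading shows this, so the depth must be felt
- seal_top (a point): Nominal top of the black foam seal strip on the latch-side flange, at (-113, 0, 91) mm in the box (the true one is up to 5 mm off, with the frame). It is 10 by 250 mm, 6 mm high, springy (10 N per mm). The tongue clears the frame when it is compressed by 1.2 mm: 8 to 14 N straight down on the knob. Over 20 N on the strip (2 mm, 18 N or more on the knob) crush it
- door (a joint): Opening angle of the door (rad), 0.6 to 1.0 at the start; 0: level. Stiff hinge: it stays where it is put and takes 1 to 3 N at its free edge to move down. It touches the seal at -0.001 to 0.043 and rests at -0.007 to 0.039 when latched, both depending on the frame's height
- door_hinge (a point): Middle of the hinge axis, at (124, 0, 86) mm in the box's frame; the axis runs along the box's y. The door's underside lies in the plane through this axis
- door_edge (a point): Middle of the door's free edge, upper face. The door is a light grey panel 252 (hinge to free edge) by 288 by 4 mm, 0.45 kg; its upper face is flat (to 1.5 mm) except for the knob, which stands on its centre line 204 mm from the hinge axis
- knob (a joint): Turn of the wing knob (rad), clockwise seen from outside. 0: wing along the box's y, tongue turned back to the box's -y, clear of the frame; 1.57: stop, wing along the box's x, tongue to -x. It starts at 0 to 0.3 and takes about 0.15 N m. The tongue meets the frame edge at about 0.5: if the door is not deep enough it butts there and the knob will not go on; do not force it
- knob_grip (a point): Point on the knob's axis to grip at, 21 mm above its foot (which stands on the door). Black knob: base disc of 48 mm diameter, 8 mm high, turning with it; on it a wing 9 mm thick, 50 mm long, its top 27 mm above the door (33 mm at the ends). The tongue lies below the end with the white mark. Fingertips beside the wing can rest on the disc to press the door down
- tongue: Shaft of the knob under the door with the steel cam tongue, 14 mm wide, 4 mm thick, reaching 32 mm from the knob's axis; hidden once the door is shut. Origin on the knob's axis, level with the door's upper face. It bends if driven against the frame with more than 30 N (about 0.7 N m at the knob)
- case_blue: Blue plastic game case, 171 by 135 by 14 mm, lying loose beside the box; leave it. Origin: centre of its underside
- remote: White remote control, 150 by 44 by 18 mm, lying loose beside the box; leave it. Origin: centre of its underside
- screwdriver: Screwdriver, 190 mm long, lying loose beside the box; leave it. Origin: about the middle of its length, on its underside

How it is judged:
On the way, in this order (a step that is already met when the one before it is completed fails the run):
1. the door is shut on its seal with the tongue still turned back (value of joint door below 0.047 rad and value of joint knob below 0.5 rad), for 0.1 s.
2. the knob is turned home with the door held in (value of joint door below 0.041 rad and value of joint knob above 1.3 rad), for 0.2 s.
At the end, for the whole second after the job is handed in: the knob is turned at least 1.3 rad, the door stays shut by itself within 0.041 rad, its tongue bearing on the frame (over 0.5 N) and its seal compressed (over 7 N) (all of step 2 and contact force between tongue and anything else above 0.5 N and contact force between seal_c0 and anything else above 7 N); the robot touches nothing.
It fails at once if the seal is crushed (more than 20 N on it) (contact force between seal_c0 and anything else above 20 N).
It fails at once if the tongue is forced against the frame (more than 30 N) (contact force between tongue and anything else above 30 N).
It fails at once if something beside the box is pushed away (more than 25 mm) (distance of any of case_blue, remote, screwdriver from where it was at the start of the episode above 0.025 m).
It also fails if it takes over 64 s, if anything falls off the work surface, if the arm or the gripper's body presses on something with over 40 N, if the wrist force passes 120 N, or if a joint passes its speed limit or range.

## Working session

There is one attempt and no reset: what is moved stays moved. The work goes in short steps, Python scripts to look and compute and a shell command to move; the robot and the scene stay as the last step left them, time stands still between calls to the robot, and variables do not carry over. Pictures are saved under pics/ and viewed, and the job is handed in when it is done.

```bash
mkdir -p pics; ls; cat > h.py <<'E'
import numpy as np, cv2
from workcell import get_state, camera, hand_in, spot_in, place_of
def save(p,n): cv2.imwrite('pics/'+n+'.png', p['color'][:,:,::-1])
E
python3 - <<'E'
from h import *
s=get_state(); print({k:np.round(v,3) for k,v in s.items()})
for c in ['scene','top']:
    p=camera(c); save(p,c+'1')
    for t in ['box','door_hinge','door_edge','knob_grip','tongue','frame_edge','seal_top','case_blue','remote','screwdriver']:
        r=place_of(p,t); print(c,t,[(np.round(q['position'],3).tolist(),round(q['conf'],2)) for q in r[:2]])
E
```

```text
pics
{'time': np.float64(0.0), 'joint_positions': array([ 1.065,  0.528,  1.434, -0.   ,  1.181, -0.179]), 'qvel': array([ 0.001, -0.   ,  0.001, -0.001,  0.   ,  0.001]), 'effort': array([-1.0000e-03, -4.4004e+01, -1.7659e+01,  6.3000e-02,  5.8000e-02,
       -0.0000e+00]), 'position': array([0.2  , 0.591, 0.244]), 'ee_rot': array([-3.139, -0.   ,  2.815]), 'wrist_force': array([0.31 , 0.102, 0.216]), 'moment': array([ 0.016, -0.04 ,  0.037]), 'gripper_width': np.float64(0.087)}
scene box []
scene door_hinge [([0.683, -0.152, 0.086], 0.57)]
scene door_edge [([0.493, -0.113, 0.242], 0.96)]
scene knob_grip [([0.542, -0.123, 0.229], 0.6)]
scene tongue []
scene frame_edge [([0.466, -0.106, 0.076], 0.96), ([0.684, -0.156, 0.084], 0.6)]
scene seal_top [([0.452, -0.105, 0.089], 0.89)]
scene case_blue [([0.641, 0.127, 0.005], 0.7)]
scene remote [([0.494, -0.333, -0.001], 0.95)]
scene screwdriver [([0.518, -0.438, 0.002], 0.69)]
top box []
top door_hinge [([0.679, -0.157, 0.085], 0.8)]
top door_edge [([0.493, -0.111, 0.24], 0.59)]
top knob_grip [([0.535, -0.121, 0.228], 0.86)]
top tongue []
top frame_edge [([0.464, -0.104, 0.08], 0.92)]
top seal_top [([0.449, -0.1, 0.093], 0.71)]
top case_blue [([0.635, 0.128, 0.003], 0.86)]
top remote [([0.496, -0.336, 0.003], 0.75)]
top screwdriver [([0.517, -0.433, 0.003], 0.9)]
```

View pics/scene1.png

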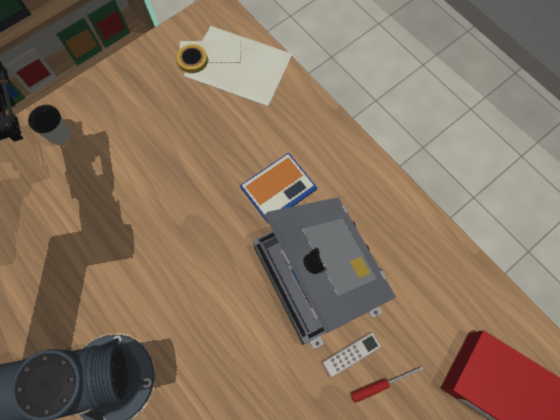

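View pics/top1.png

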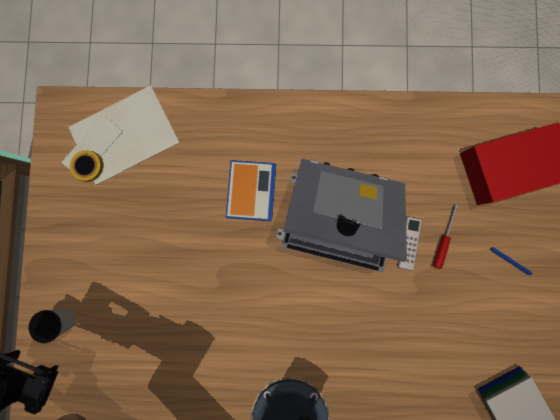

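```bash
python3 - <<'E'
from h import *
from scipy.optimize import least_squares
m={'h':[(.683,-.152,.086),(.679,-.157,.085)],'f':[(.466,-.106,.076),(.464,-.104,.08)],'s':[(.452,-.105,.089),(.449,-.1,.093)],
'e':[(.493,-.113,.242),(.493,-.111,.24)],'k':[(.542,-.123,.229),(.535,-.121,.228)]}
def pts(v):
    x,y,w,a=v
    d=lambda r,n:(.124-r*np.cos(a)+n*np.sin(a),0,.086+r*np.sin(a)+n*np.cos(a))
    L={'h':(.124,0,.086),'f':(-.102,0,.081),'s':(-.113,0,.091),'e':d(.252,.004),'k':d(.204,.025)}
    c,s=np.cos(w),np.sin(w)
    return {k:np.array([x+c*p[0]-s*p[1],y+s*p[0]+c*p[1],p[2]]) for k,p in L.items()}
f=lambda v:np.concatenate([pts(v)[k]-np.array(q) for k in m for q in m[k]])
r=least_squares(f,[.56,-.13,-.22,.7]);print(r.x);print(np.round(f(r.x).reshape(-1,3)*1e3,1))
for k,p in pts(r.x).items(): print(k,p.round(4))
p0=pts([*r.x[:3],0.02]);print('closed',p0['k'],p0['e'])
E
```

```text
[ 0.5623274  -0.12753418 -0.22314122  0.65052879]
[[ 0.3 -3.   0. ]
 [ 4.3  2.   1. ]
 [-3.1  1.   5. ]
 [-1.1 -1.   1. ]
 [ 0.1  2.5  2. ]
 [ 3.1 -2.5 -2. ]
 [-2.9  1.9 -0.2]
 [-2.9 -0.1  1.8]
 [-2.3  0.6  0.4]
 [ 4.7 -1.4  1.4]]
h [ 0.6833 -0.155   0.086 ]
f [ 0.4629 -0.105   0.081 ]
s [ 0.4521 -0.1025  0.091 ]
e [ 0.4901 -0.1111  0.2418]
k [ 0.5397 -0.1224  0.2294]
closed [ 0.48483819 -0.10995033  0.11507473] [ 0.43762804 -0.0992374   0.09503886]
```

```bash
python3 -m handwheel '[{"tz":0.9},{"tz":0.9,"tx":0.4,"ty":-0.5,"rz":-0.6},{"tx":0.4,"ty":-0.9,"rz":-0.8},{"tx":0.4,"ty":-0.9,"rz":-0.8},{"tx":0.4,"ty":-0.9,"rz":-0.8},{"tx":0.4,"ty":-0.9,"rz":-0.8},{"tx":0.4,"ty":-0.9,"rz":-0.8},{"tx":0.4,"ty":-0.9,"rz":-0.8},{"tx":0.4,"ty":-0.9,"rz":-0.8},{"tx":0.4,"ty":-0.9,"rz":-0.8}]'
```

```text
invalid input
```

```bash
python3 -m handwheel '[{"rx":0,"ry":0,"rz":0,"tx":0,"ty":0,"tz":0.9,"grip":0},{"rx":0,"ry":0,"rz":-0.6,"tx":0.4,"ty":-0.5,"tz":0.9,"grip":0},{"rx":0,"ry":0,"rz":-0.8,"tx":0.4,"ty":-0.9,"tz":0,"grip":0},{"rx":0,"ry":0,"rz":-0.8,"tx":0.4,"ty":-0.9,"tz":0,"grip":0},{"rx":0,"ry":0,"rz":-0.8,"tx":0.4,"ty":-0.9,"tz":0,"grip":0},{"rx":0,"ry":0,"rz":-0.8,"tx":0.4,"ty":-0.9,"tz":0,"grip":0},{"rx":0,"ry":0,"rz":-0.8,"tx":0.4,"ty":-0.9,"tz":0,"grip":0},{"rx":0,"ry":0,"rz":-0.8,"tx":0.4,"ty":-0.9,"tz":0,"grip":0},{"rx":0,"ry":0,"rz":-0.8,"tx":0.4,"ty":-0.9,"tz":0,"grip":0},{"rx":0,"ry":0,"rz":-0.8,"tx":0.4,"ty":-0.9,"tz":0,"grip":0}]'
```

```text
time: 2.35
position: [0.3811, 0.2055, 0.3348]
ee_rot: [3.141, -0.0, 1.589]
wrist_force: [1.0, 0.2, -0.5]
gripper_width: 0.0872
```

```bash
python3 -m handwheel '[{"rx":0,"ry":0,"rz":-0.2,"tx":0.47,"ty":-0.84,"tz":0,"grip":1},{"rx":0,"ry":0,"rz":-0.2,"tx":0.47,"ty":-0.84,"tz":0,"grip":1},{"rx":0,"ry":0,"rz":-0.25,"tx":0.47,"ty":-0.84,"tz":0,"grip":1},{"rx":0,"ry":0,"rz":-0.25,"tx":0.47,"ty":-0.84,"tz":0,"grip":1},{"rx":0,"ry":0,"rz":-0.25,"tx":0.47,"ty":-0.84,"tz":0,"grip":1},{"rx":0,"ry":0,"rz":-0.25,"tx":0.47,"ty":-0.84,"tz":0,"grip":1},{"rx":0,"ry":0,"rz":0,"tx":0,"ty":0,"tz":-0.4,"grip":1},{"rx":0,"ry":0,"rz":0,"tx":0,"ty":0,"tz":-0.4,"grip":1},{"rx":0,"ry":0,"rz":0,"tx":0,"ty":0,"tz":-0.4,"grip":1},{"rx":0,"ry":0,"rz":0,"tx":0,"ty":0,"tz":0,"grip":1}]' 20
python3 - <<'E'
from h import *
p=camera('wrist'); save(p,'w1'); s=get_state();print(s['position'],s['ee_rot'],s['wrist_force'],s['joint_positions'])
p=camera('top'); save(p,'t2')
E
```

```text
time: 3.6
position: [0.5205, -0.0448, 0.2733]
ee_rot: [-3.138, -0.0, 1.349]
wrist_force: [0.8, 0.1, 0.5]
gripper_width: 0.0016
[ 0.52136954 -0.04502691  0.27433838] [-3.14039889e+00 -1.07800683e-04  1.34871401e+00] [0.15527736 0.22957942 0.25149312] [-2.99892020e-01  3.54339986e-01  1.64927830e+00  1.61638778e-05
  1.13917290e+00 -7.78165349e-02]
```

View pics/w1.png

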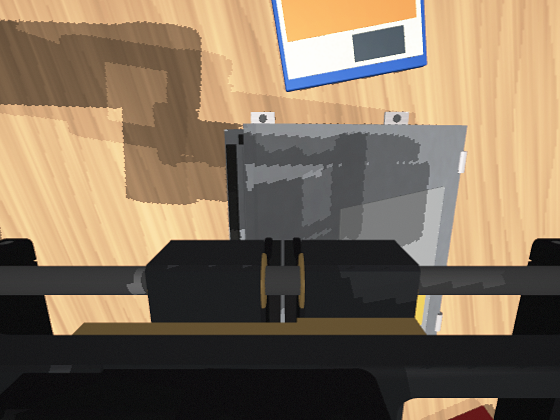

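View pics/t2.png

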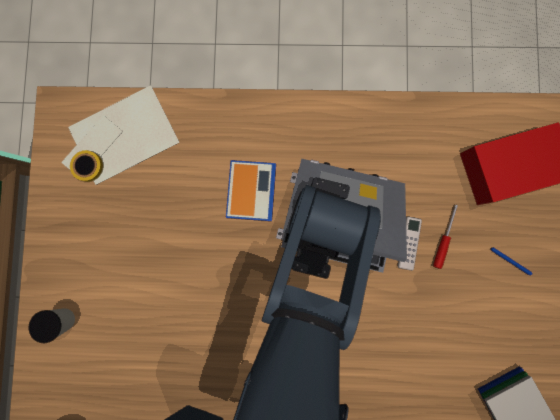

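```bash
python3 -m handwheel '[{"rx":0,"ry":0,"rz":0,"tx":0,"ty":0,"tz":-0.2,"grip":1},{"rx":0,"ry":0,"rz":0,"tx":0,"ty":0,"tz":-0.2,"grip":1},{"rx":0,"ry":0,"rz":0,"tx":0,"ty":0,"tz":-0.2,"grip":1},{"rx":0,"ry":0,"rz":0,"tx":0,"ty":0,"tz":-0.2,"grip":1},{"rx":0,"ry":0,"rz":0,"tx":0,"ty":0,"tz":-0.2,"grip":1},{"rx":0,"ry":0,"rz":0,"tx":0,"ty":0,"tz":-0.2,"grip":1},{"rx":0,"ry":0,"rz":0,"tx":0,"ty":0,"tz":-0.2,"grip":1},{"rx":0,"ry":0,"rz":0,"tx":0,"ty":0,"tz":-0.2,"grip":1},{"rx":0,"ry":0,"rz":0,"tx":0,"ty":0,"tz":-0.2,"grip":1},{"rx":0,"ry":0,"rz":0,"tx":0,"ty":0,"tz":0,"grip":1}]'
```

```text
time: 4.95
position: [0.5211, -0.0449, 0.1834]
ee_rot: [-3.14, -0.0, 1.349]
wrist_force: [-0.1, -0.3, 0.0]
gripper_width: 0.0005
```

```bash

python3 - <<'E'
from h import *
p=camera('wrist'); save(p,'w2'); 
p=camera('scene'); save(p,'s2')
for t in ['door_edge','knob_grip']:
    print(t,[(np.round(q['position'],3).tolist(),round(q['conf'],2)) for q in place_of(p,t)[:2]])
E
```

```text
door_edge [([0.46, -0.106, 0.179], 0.95), ([0.564, -0.131, 0.0], 0.5)]
knob_grip [([0.504, -0.111, 0.183], 0.88)]
```

View pics/w2.png

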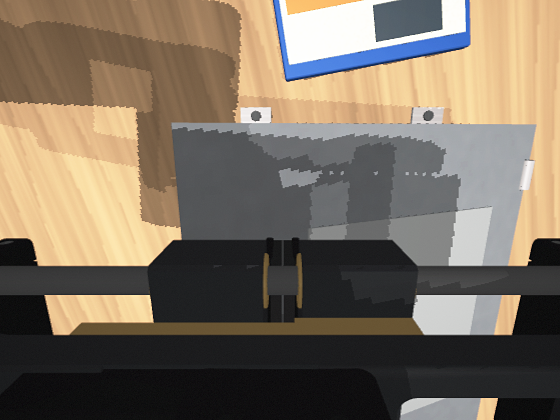

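View pics/s2.png

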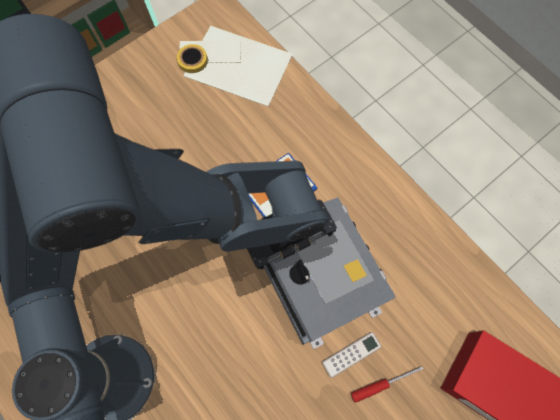

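```bash
python3 -m handwheel '[{"rx":0,"ry":0,"rz":0,"tx":0,"ty":0,"tz":-0.18,"grip":1},{"rx":0,"ry":0,"rz":0,"tx":0,"ty":0,"tz":-0.18,"grip":1},{"rx":0,"ry":0,"rz":0,"tx":0,"ty":0,"tz":-0.18,"grip":1},{"rx":0,"ry":0,"rz":0,"tx":0,"ty":0,"tz":-0.18,"grip":1},{"rx":0,"ry":0,"rz":0,"tx":0,"ty":0,"tz":-0.16,"grip":1},{"rx":0,"ry":0,"rz":0,"tx":0,"ty":0,"tz":-0.14,"grip":1},{"rx":0,"ry":0,"rz":0,"tx":0,"ty":0,"tz":0,"grip":1},{"rx":0,"ry":0,"rz":0,"tx":0,"ty":0,"tz":0.4,"grip":0.5},{"rx":0,"ry":0,"rz":0,"tx":0,"ty":0,"tz":0.8,"grip":0.3},{"rx":0,"ry":0,"rz":0,"tx":0,"ty":0,"tz":0.8,"grip":0}]'
python3 - <<'E'
from h import *
s=get_state();print(s['position'],s['wrist_force'])
for c in ['scene','top']:
  p=camera(c); save(p,c+'3')
  for t in ['door_edge','knob_grip']:
    print(t,[(np.round(q['position'],3).tolist(),round(q['conf'],2)) for q in place_of(p,t)[:2]])
E
```

```text
time: 6.4
position: [0.5219, -0.0452, 0.2346]
ee_rot: [3.141, 0.0, 1.349]
wrist_force: [-0.7, -0.7, -0.9]
gripper_width: 0.0223
[ 0.52192725 -0.04521081  0.23455576] [-0.71152138 -0.74383763 -0.93455264]
door_edge [([0.445, -0.103, 0.117], 0.7)]
knob_grip [([0.488, -0.109, 0.134], 0.66)]
door_edge [([0.442, -0.099, 0.115], 0.59)]
knob_grip []
```

```bash
python3 -m handwheel '[{"rx":0,"ry":0,"rz":0,"tx":-0.2,"ty":-0.5,"tz":0.2,"grip":0},{"rx":0,"ry":0,"rz":0,"tx":-0.2,"ty":-0.5,"tz":0.2,"grip":0},{"rx":0,"ry":0,"rz":0,"tx":-0.2,"ty":-0.5,"tz":0,"grip":0},{"rx":0,"ry":0,"rz":0,"tx":-0.2,"ty":-0.5,"tz":0,"grip":0},{"rx":0,"ry":0,"rz":0,"tx":-0.2,"ty":-0.5,"tz":0,"grip":0},{"rx":0,"ry":0,"rz":0,"tx":0,"ty":-0.2,"tz":0,"grip":0},{"rx":0,"ry":0,"rz":0,"tx":0,"ty":0,"tz":0,"grip":0},{"rx":0,"ry":0,"rz":0,"tx":0,"ty":0,"tz":0,"grip":0},{"rx":0,"ry":0,"rz":0,"tx":0,"ty":0,"tz":0,"grip":0},{"rx":0,"ry":0,"rz":0,"tx":0,"ty":0,"tz":0,"grip":0}]'
python3 - <<'E'
from h import *
s=get_state();p=camera('wrist'); save(p,'w4');print(s['position'],s['ee_rot'],s['wrist_force'],p['tool_from_camera'],p['camera_matrix'])
for t in ['door_edge','knob_grip','door_hinge']:
    print(t,[(np.round(q['position'],4).tolist(),round(q['conf'],2)) for q in place_of(p,t)[:2]])
E
```

```text
time: 7.95
position: [0.4717, -0.1795, 0.2536]
ee_rot: [3.142, -0.0, 1.35]
wrist_force: [0.4, -0.4, 0.1]
gripper_width: 0.087
[ 0.47172915 -0.17949875  0.25360813] [ 3.14151740e+00 -6.95250776e-05  1.34964845e+00] [ 0.40695283 -0.40447248  0.05208341] [[-1.48336543e-03 -9.66064578e-01 -2.58296402e-01  6.95862724e-02]
 [ 9.99998754e-01 -1.29340074e-03 -9.05374396e-04  7.42087563e-04]
 [ 5.40569378e-04 -2.58297423e-01  9.66065292e-01 -1.39407833e-01]
 [ 0.00000000e+00  0.00000000e+00  0.00000000e+00  1.00000000e+00]] [[308.95854222   0.         282.20996604]
 [  0.         308.95854222 209.61133635]
 [  0.           0.           1.        ]]
door_edge [([0.4402, -0.1019, 0.1166], 0.78)]
knob_grip [([0.488, -0.1108, 0.1328], 0.76)]
door_hinge [([0.6822, -0.1542, 0.0896], 0.63)]
```

View pics/w4.png

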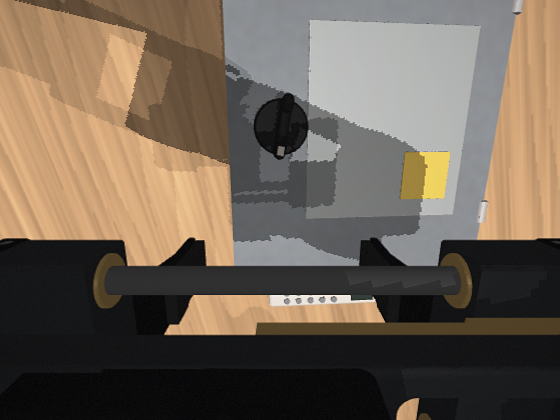

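```bash
python3 - <<'E'
from h import *
im=cv2.imread('pics/w4.png')[80:175,235:330]
im=cv2.convertScaleAbs(im,alpha=2.5,beta=20)
cv2.imwrite('pics/w4z.png',cv2.resize(im,None,fx=6,fy=6,interpolation=cv2.INTER_CUBIC))
K=np.array([[308.96,0,282.21],[0,308.96,209.61],[0,0,1]]);T=np.array([[-1.48e-3,-.966064,-.258296,.069586],[1,-1.29e-3,-9e-4,7.4e-4],[5.4e-4,-.2583,.96607,-.13941]])
from scipy.spatial.transform import Rotation as R
Rw=R.from_euler('xyz',[3.1415,0,1.3496]).as_matrix();t=np.array([.4717,-.1795,.2536])
for u,v,z in [(280,152,.136),(281,126,.13),(288,97,.136),(281,126,.111)]:
    d=Rw@T[:,:3]@np.linalg.inv(K)@[u,v,1];o=Rw@T[:,3]+t
    print(u,v,(o+d*(z-o[2])/d[2]).round(4))
E
```

```text
280 152 [ 0.4814 -0.1307  0.136 ]
281 126 [ 0.4868 -0.1107  0.13  ]
288 97 [ 0.497  -0.0906  0.136 ]
281 126 [ 0.4867 -0.1107  0.111 ]
```

View pics/w4z.png

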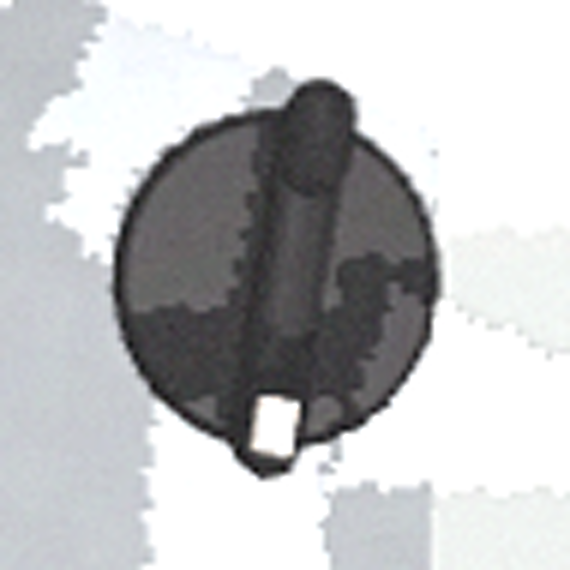

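```bash
python3 -m handwheel '[{"rx":0,"ry":0,"rz":-0.2,"tx":0.08,"ty":0.34,"tz":0,"grip":0.77},{"rx":0,"ry":0,"rz":-0.2,"tx":0.08,"ty":0.34,"tz":0,"grip":0.77},{"rx":0,"ry":0,"rz":-0.2,"tx":0.08,"ty":0.34,"tz":-0.2,"grip":0.77},{"rx":0,"ry":0,"rz":-0.26,"tx":0.06,"ty":0.34,"tz":-0.3,"grip":0.77},{"rx":0,"ry":0,"rz":0,"tx":0,"ty":0.02,"tz":-0.4,"grip":0.77},{"rx":0,"ry":0,"rz":0,"tx":0,"ty":0,"tz":-0.3,"grip":0.77},{"rx":0,"ry":0,"rz":0,"tx":0,"ty":0,"tz":0,"grip":0.77},{"rx":0,"ry":0,"rz":0,"tx":0,"ty":0,"tz":0,"grip":0.77},{"rx":0,"ry":0,"rz":0,"tx":0,"ty":0,"tz":0,"grip":0.77},{"rx":0,"ry":0,"rz":0,"tx":0,"ty":0,"tz":0,"grip":0.77}]'
python3 - <<'E'
from h import *
s=get_state();p=camera('wrist'); save(p,'w5');print(s['position'],s['ee_rot'],s['wrist_force'],s['joint_positions'])
p=camera('scene'); save(p,'s5')
im=p['color'][200:320,240:380,::-1];cv2.imwrite('pics/s5z.png',cv2.resize(im,None,fx=5,fy=5,interpolation=cv2.INTER_CUBIC))
E
```

```text
time: 9.4
position: [0.4869, -0.1113, 0.1941]
ee_rot: [3.14, 0.0, 1.198]
wrist_force: [0.2, -0.5, 0.7]
gripper_width: 0.0201
[ 0.48689124 -0.11129666  0.19412774] [3.14031596e+00 9.03724248e-05 1.19847354e+00] [ 0.20599484 -0.45822822  0.66031205] [-4.48845681e-01  4.33522894e-01  1.79693746e+00  9.49180582e-06
  9.09852432e-01 -7.65287786e-02]
```

View pics/w5.png

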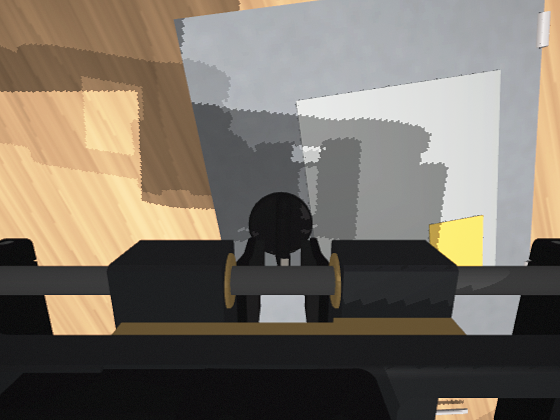

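View pics/s5z.png

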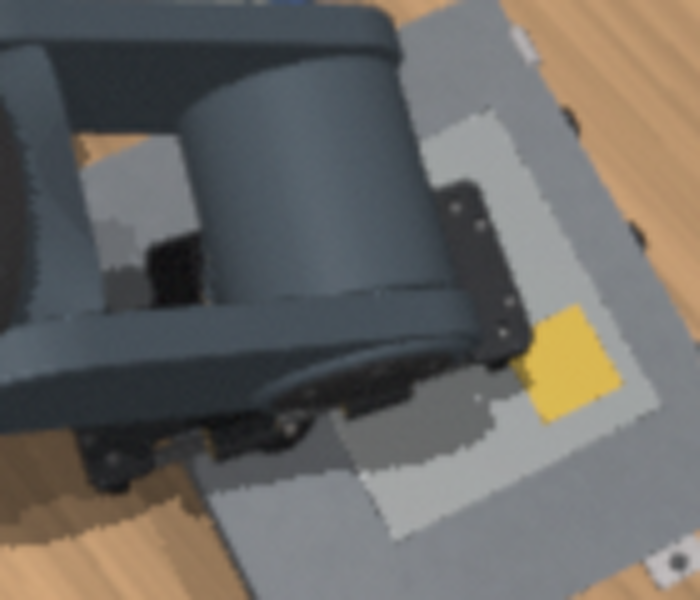

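```bash
python3 -m handwheel '[{"rx":0,"ry":0,"rz":0,"tx":0,"ty":0,"tz":-0.25,"grip":0.77},{"rx":0,"ry":0,"rz":0,"tx":0,"ty":0,"tz":-0.25,"grip":0.77},{"rx":0,"ry":0,"rz":0,"tx":0,"ty":0,"tz":-0.2,"grip":0.77},{"rx":0,"ry":0,"rz":0,"tx":0,"ty":0,"tz":-0.1,"grip":0.77},{"rx":0,"ry":0,"rz":0,"tx":0,"ty":0,"tz":-0.1,"grip":0.77},{"rx":0,"ry":0,"rz":0,"tx":0,"ty":0,"tz":-0.1,"grip":0.77},{"rx":0,"ry":0,"rz":0,"tx":0,"ty":0,"tz":0,"grip":0.77},{"rx":0,"ry":0,"rz":0,"tx":0,"ty":0,"tz":0,"grip":0.77},{"rx":0,"ry":0,"rz":0,"tx":0,"ty":0,"tz":0,"grip":0.77},{"rx":0,"ry":0,"rz":0,"tx":0,"ty":0,"tz":0,"grip":0.77}]'
python3 - <<'E'
from h import *
s=get_state();p=camera('wrist'); save(p,'w6');print(s['position'],s['ee_rot'],s['wrist_force'],s['moment'])
im=p['color'][150:350,180:380,::-1];im=cv2.convertScaleAbs(im,alpha=2.5,beta=20);cv2.imwrite('pics/w6z.png',cv2.resize(im,None,fx=3,fy=3,interpolation=cv2.INTER_CUBIC))
E
```

```text
time: 10.75
position: [0.4867, -0.1111, 0.1437]
ee_rot: [3.141, 0.0, 1.199]
wrist_force: [0.5, -0.3, 0.3]
gripper_width: 0.0204
[ 0.48666054 -0.11113145  0.14372142] [3.14124516e+00 3.74218809e-05 1.19858914e+00] [ 0.45739574 -0.33144767  0.31261199] [-0.11723067  0.08746255 -0.01406279]
```

View pics/w6z.png

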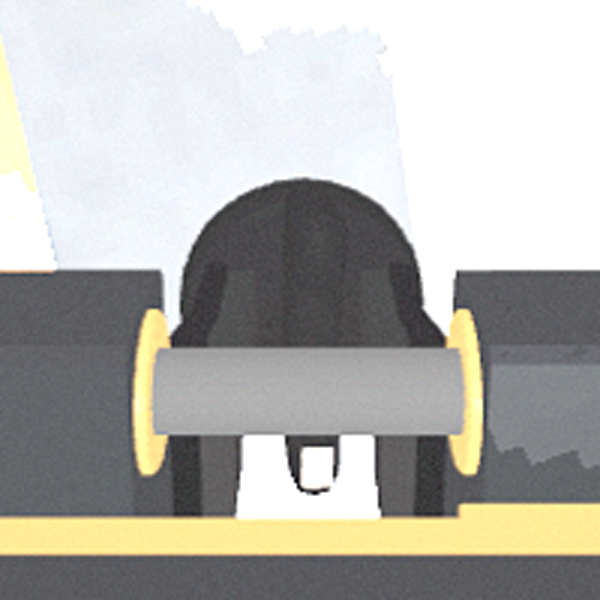

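```bash
python3 -m handwheel '[{"rx":0,"ry":0,"rz":0,"tx":0,"ty":0,"tz":-0.04,"grip":0.77},{"rx":0,"ry":0,"rz":0,"tx":0,"ty":0,"tz":-0.04,"grip":0.77},{"rx":0,"ry":0,"rz":0,"tx":0,"ty":0,"tz":-0.04,"grip":0.77},{"rx":0,"ry":0,"rz":0,"tx":-0.01,"ty":0,"tz":-0.03,"grip":0.77},{"rx":0,"ry":0,"rz":0,"tx":-0.01,"ty":0,"tz":-0.03,"grip":0.77},{"rx":0,"ry":0,"rz":0,"tx":-0.01,"ty":0,"tz":-0.03,"grip":0.77},{"rx":0,"ry":0,"rz":0,"tx":0,"ty":0,"tz":-0.02,"grip":0.77},{"rx":0,"ry":0,"rz":0,"tx":0,"ty":0,"tz":-0.01,"grip":0.77},{"rx":0,"ry":0,"rz":0,"tx":0,"ty":0,"tz":-0.01,"grip":0.77},{"rx":0,"ry":0,"rz":0,"tx":0,"ty":0,"tz":-0.01,"grip":0.77}]'

```

```text
time: 12.05
position: [0.4852, -0.1111, 0.1306]
ee_rot: [3.141, 0.0, 1.199]
wrist_force: [0.4, 0.5, 1.9]
gripper_width: 0.0201
```

```bash
python3 -m handwheel '[{"rx":0,"ry":0,"rz":0,"tx":0,"ty":0,"tz":-0.005,"grip":0.77},{"rx":0,"ry":0,"rz":0,"tx":0,"ty":0,"tz":-0.005,"grip":0.77},{"rx":0,"ry":0,"rz":0,"tx":0,"ty":0,"tz":-0.005,"grip":0.77},{"rx":0,"ry":0,"rz":0,"tx":0,"ty":0,"tz":-0.005,"grip":0.77},{"rx":0,"ry":0,"rz":0,"tx":0,"ty":0,"tz":-0.005,"grip":0.77},{"rx":0,"ry":0,"rz":0,"tx":0,"ty":0,"tz":-0.005,"grip":0.77},{"rx":0,"ry":0,"rz":0,"tx":0,"ty":0,"tz":-0.005,"grip":0.77},{"rx":0,"ry":0,"rz":0,"tx":0,"ty":0,"tz":-0.005,"grip":0.77},{"rx":0,"ry":0,"rz":0,"tx":0,"ty":0,"tz":0,"grip":0.77},{"rx":0,"ry":0,"rz":0,"tx":0,"ty":0,"tz":0,"grip":0.77}]'

```

```text
time: 13.3
position: [0.485, -0.1111, 0.1285]
ee_rot: [-3.141, 0.0, 1.199]
wrist_force: [0.0, -0.4, 1.6]
gripper_width: 0.0201
```

```bash
python3 -m handwheel '[{"rx":0,"ry":0,"rz":0,"tx":0,"ty":0,"tz":-0.005,"grip":0.77},{"rx":0,"ry":0,"rz":0,"tx":0,"ty":0,"tz":-0.005,"grip":0.77},{"rx":0,"ry":0,"rz":0,"tx":0,"ty":0,"tz":-0.005,"grip":0.77},{"rx":0,"ry":0,"rz":0,"tx":0,"ty":0,"tz":-0.005,"grip":0.77},{"rx":0,"ry":0,"rz":0,"tx":0,"ty":0,"tz":-0.002,"grip":0.77},{"rx":0,"ry":0,"rz":0,"tx":0,"ty":0,"tz":-0.002,"grip":0.77},{"rx":0,"ry":0,"rz":0,"tx":0,"ty":0,"tz":-0.002,"grip":0.77},{"rx":0,"ry":0,"rz":0,"tx":0,"ty":0,"tz":-0.002,"grip":0.77},{"rx":0,"ry":0,"rz":0,"tx":0,"ty":0,"tz":0,"grip":0.77},{"rx":0,"ry":0,"rz":0,"tx":0,"ty":0,"tz":0,"grip":0.77}]'

```

```text
time: 14.55
position: [0.485, -0.1111, 0.1271]
ee_rot: [-3.141, 0.0, 1.199]
wrist_force: [0.4, 0.3, 1.9]
gripper_width: 0.0199
```

```bash
python3 -c "
from h import *
s=get_state();print(s['position'],s['wrist_force'])"
```

```text
[ 0.48498639 -0.1110538   0.12712759] [0.37595463 0.27871185 1.86908885]
```

Still only hinge friction; next 1.5 mm.

```bash
python3 -m handwheel '[{"rx":0,"ry":0,"rz":0,"tx":0,"ty":0,"tz":-0.005,"grip":0.77},{"rx":0,"ry":0,"rz":0,"tx":0,"ty":0,"tz":-0.005,"grip":0.77},{"rx":0,"ry":0,"rz":0,"tx":0,"ty":0,"tz":-0.005,"grip":0.77},{"rx":0,"ry":0,"rz":0,"tx":0,"ty":0,"tz":-0.005,"grip":0.77},{"rx":0,"ry":0,"rz":0,"tx":0,"ty":0,"tz":-0.003,"grip":0.77},{"rx":0,"ry":0,"rz":0,"tx":0,"ty":0,"tz":-0.003,"grip":0.77},{"rx":0,"ry":0,"rz":0,"tx":0,"ty":0,"tz":-0.002,"grip":0.77},{"rx":0,"ry":0,"rz":0,"tx":0,"ty":0,"tz":-0.002,"grip":0.77},{"rx":0,"ry":0,"rz":0,"tx":0,"ty":0,"tz":0,"grip":0.77},{"rx":0,"ry":0,"rz":0,"tx":0,"ty":0,"tz":0,"grip":0.77}]'

```

```text
time: 15.8
position: [0.4852, -0.1112, 0.1257]
ee_rot: [3.141, 0.0, 1.199]
wrist_force: [-0.4, 0.7, -0.4]
gripper_width: 0.0199
```

```bash
python3 -m handwheel '[{"rx":0,"ry":0,"rz":0,"tx":0,"ty":0,"tz":-0.005,"grip":0.77},{"rx":0,"ry":0,"rz":0,"tx":0,"ty":0,"tz":-0.005,"grip":0.77},{"rx":0,"ry":0,"rz":0,"tx":0,"ty":0,"tz":-0.005,"grip":0.77},{"rx":0,"ry":0,"rz":0,"tx":0,"ty":0,"tz":-0.005,"grip":0.77},{"rx":0,"ry":0,"rz":0,"tx":0,"ty":0,"tz":-0.003,"grip":0.77},{"rx":0,"ry":0,"rz":0,"tx":0,"ty":0,"tz":-0.003,"grip":0.77},{"rx":0,"ry":0,"rz":0,"tx":0,"ty":0,"tz":-0.002,"grip":0.77},{"rx":0,"ry":0,"rz":0,"tx":0,"ty":0,"tz":-0.002,"grip":0.77},{"rx":0,"ry":0,"rz":0,"tx":0,"ty":0,"tz":0,"grip":0.77},{"rx":0,"ry":0,"rz":0,"tx":0,"ty":0,"tz":0,"grip":0.77}]'
python3 -c "
from h import *
for i in range(4):
  camera('top');s=get_state();print(s['position'],s['wrist_force'])"
```

```text
time: 17.05
position: [0.4852, -0.1111, 0.1241]
ee_rot: [3.141, 0.0, 1.199]
wrist_force: [-0.6, -0.1, 1.2]
gripper_width: 0.02
[ 0.48515978 -0.11114394  0.12416753] [0.75201449 0.28340967 1.54823239]
[ 0.48516018 -0.1111701   0.12414835] [0.49644767 0.37667477 1.30313441]
[ 0.48516089 -0.11115198  0.12415285] [ 0.19709601 -0.85011058  0.61535426]
[ 0.48516364 -0.11114581  0.12416273] [-0.32161816 -0.04914668  1.23019133]
```

```bash
python3 -m handwheel '[{"rx":0,"ry":0,"rz":0,"tx":0,"ty":0,"tz":-0.005,"grip":0.77},{"rx":0,"ry":0,"rz":0,"tx":0,"ty":0,"tz":-0.005,"grip":0.77},{"rx":0,"ry":0,"rz":0,"tx":0,"ty":0,"tz":-0.005,"grip":0.77},{"rx":0,"ry":0,"rz":0,"tx":0,"ty":0,"tz":-0.005,"grip":0.77},{"rx":0,"ry":0,"rz":0,"tx":0,"ty":0,"tz":-0.003,"grip":0.77},{"rx":0,"ry":0,"rz":0,"tx":0,"ty":0,"tz":-0.003,"grip":0.77},{"rx":0,"ry":0,"rz":0,"tx":0,"ty":0,"tz":-0.002,"grip":0.77},{"rx":0,"ry":0,"rz":0,"tx":0,"ty":0,"tz":0,"grip":0.77},{"rx":0,"ry":0,"rz":0,"tx":0,"ty":0,"tz":0,"grip":0.77},{"rx":0,"ry":0,"rz":0,"tx":0,"ty":0,"tz":0,"grip":0.77}]'
python3 -c "
from h import *
for i in range(2):
  camera('top');s=get_state();print(s['position'],s['wrist_force'])"
```

```text
time: 18.5
position: [0.4851, -0.1111, 0.123]
ee_rot: [3.141, 0.0, 1.199]
wrist_force: [-0.7, 0.0, 6.1]
gripper_width: 0.02
[ 0.48512961 -0.11112638  0.12300151] [-1.25834247 -0.96726615  4.95354979]
[ 0.48507436 -0.11112674  0.12299445] [-0.80736587 -0.71259293  5.66769921]
```

```bash
python3 -m handwheel '[{"rx":0,"ry":0,"rz":0,"tx":0,"ty":0,"tz":-0.003,"grip":0.77},{"rx":0,"ry":0,"rz":0,"tx":0,"ty":0,"tz":-0.003,"grip":0.77},{"rx":0,"ry":0,"rz":0,"tx":0,"ty":0,"tz":-0.002,"grip":0.77},{"rx":0,"ry":0,"rz":0,"tx":0,"ty":0,"tz":-0.002,"grip":0.77},{"rx":0,"ry":0,"rz":0,"tx":0,"ty":0,"tz":0,"grip":0.77},{"rx":0,"ry":0,"rz":0,"tx":0,"ty":0,"tz":0,"grip":1},{"rx":0,"ry":0,"rz":0,"tx":0,"ty":0,"tz":0,"grip":1},{"rx":0,"ry":0,"rz":0,"tx":0,"ty":0,"tz":0,"grip":1},{"rx":0,"ry":0,"rz":0,"tx":0,"ty":0,"tz":0,"grip":1},{"rx":0,"ry":0,"rz":0,"tx":0,"ty":0,"tz":0,"grip":1}]' 15
python3 -c "
from h import *
for i in range(3):
  camera('top');s=get_state();print(s['position'],s['ee_rot'],s['wrist_force'],s['moment'],s['gripper_width'])"
```

```text
time: 19.85
position: [0.4841, -0.1106, 0.1224]
ee_rot: [-3.139, -0.0, 1.198]
wrist_force: [-2.7, -0.6, 7.2]
gripper_width: 0.009
[ 0.48408894 -0.11060729  0.12244579] [-3.13922953e+00 -2.08151314e-04  1.19818743e+00] [-2.54027985  0.05386907  6.48026963] [-0.04096782  0.67441633 -0.11383458] 0.008979221930505892
[ 0.48407777 -0.11060389  0.12245549] [-3.13925019e+00 -2.07509287e-04  1.19816791e+00] [-1.5221053   0.86513279  6.59408373] [-0.0502293   0.69022797 -0.14743153] 0.009175064587742053
[ 0.48404369 -0.11058621  0.12244542] [-3.13913972e+00 -2.14820938e-04  1.19820228e+00] [-1.95798302 -0.22719359  6.32060598] [-0.09161034  0.69435104 -0.13020152] 0.00934874329839036
```

```bash
python3 -m handwheel '[{"rx":0,"ry":0,"rz":0,"tx":0,"ty":0,"tz":-0.003,"grip":1},{"rx":0,"ry":0,"rz":0,"tx":0,"ty":0,"tz":-0.002,"grip":1},{"rx":0,"ry":0,"rz":0,"tx":0,"ty":0,"tz":-0.002,"grip":1},{"rx":0,"ry":0,"rz":0,"tx":0,"ty":0,"tz":0,"grip":1},{"rx":0,"ry":0,"rz":0,"tx":0,"ty":0,"tz":0,"grip":1},{"rx":0,"ry":0,"rz":0,"tx":0,"ty":0,"tz":0,"grip":1},{"rx":0,"ry":0,"rz":0,"tx":0,"ty":0,"tz":0,"grip":1},{"rx":0,"ry":0,"rz":0,"tx":0,"ty":0,"tz":0,"grip":1},{"rx":0,"ry":0,"rz":0,"tx":0,"ty":0,"tz":0,"grip":1},{"rx":0,"ry":0,"rz":0,"tx":0,"ty":0,"tz":0,"grip":1}]' 20
python3 -c "
from h import *
for i in range(3):
  camera('top');s=get_state();print(s['position'],s['ee_rot'],s['wrist_force'],s['moment'],s['gripper_width'])"
```

```text
time: 21.25
position: [0.4841, -0.1106, 0.1224]
ee_rot: [-3.139, -0.0, 1.198]
wrist_force: [-2.9, 0.9, 10.7]
gripper_width: 0.0087
[ 0.48408386 -0.11059052  0.12241753] [-3.13935344e+00 -1.87254242e-04  1.19821646e+00] [-2.83615486  1.64560858 10.25864974] [ 0.02025827  0.81351326 -0.10270701] 0.00935411032058022
[ 0.48407727 -0.11059226  0.12241067] [-3.13933691e+00 -1.91396204e-04  1.19817694e+00] [-2.61023895  0.75127213 10.00177513] [ 0.03398223  0.78657829 -0.1159767 ] 0.008746958244907687
[ 0.48407414 -0.11060066  0.122405  ] [-3.13933537e+00 -1.79468551e-04  1.19820624e+00] [-2.8364907   0.51094752 10.5010957 ] [ 0.01944403  0.76085201 -0.11835369] 0.008767888225377338
```

```bash
python3 -m handwheel '[{"rx":0,"ry":0,"rz":0,"tx":0,"ty":0,"tz":-0.002,"grip":1},{"rx":0,"ry":0,"rz":0,"tx":0,"ty":0,"tz":-0.002,"grip":1},{"rx":0,"ry":0,"rz":-0.2,"tx":0,"ty":0,"tz":0,"grip":1},{"rx":0,"ry":0,"rz":-0.2,"tx":0,"ty":0,"tz":0,"grip":1},{"rx":0,"ry":0,"rz":-0.2,"tx":0,"ty":0,"tz":0,"grip":1},{"rx":0,"ry":0,"rz":-0.2,"tx":0,"ty":0,"tz":0,"grip":1},{"rx":0,"ry":0,"rz":-0.2,"tx":0,"ty":0,"tz":0,"grip":1},{"rx":0,"ry":0,"rz":-0.2,"tx":0,"ty":0,"tz":0,"grip":1},{"rx":0,"ry":0,"rz":0,"tx":0,"ty":0,"tz":0,"grip":1},{"rx":0,"ry":0,"rz":0,"tx":0,"ty":0,"tz":0,"grip":1}]' 25
python3 -c "
from h import *
for i in range(3):
  camera('top');s=get_state();print(s['position'],s['ee_rot'],s['wrist_force'],s['moment'],s['gripper_width'])"
```

```text
time: 22.65
position: [0.4839, -0.1105, 0.1223]
ee_rot: [-3.139, 0.001, 0.99]
wrist_force: [-3.8, 0.8, 10.9]
gripper_width: 0.0088
[ 0.4839533  -0.11054096  0.12234025] [-3.13914585e+00  4.81760792e-04  9.89518479e-01] [-3.85852861  0.96489113 11.95601691] [ 0.07637966  0.89527375 -0.02090725] 0.008931656410727714
[ 0.4839355  -0.11052925  0.1223345 ] [-3.13912166e+00  5.03296924e-04  9.89570755e-01] [-3.11619896  0.26415644 11.18372656] [0.12224604 0.8355797  0.03015977] 0.008705513631923255
[ 0.4839455  -0.11053886  0.12233697] [-3.13912908e+00  5.04460089e-04  9.89515316e-01] [-3.68657446 -0.36122573 11.40960631] [0.05162506 0.86523827 0.06196671] 0.00870688516710453
```

```bash
python3 -m handwheel '[{"rx":0,"ry":0,"rz":0,"tx":0,"ty":0,"tz":-0.002,"grip":1},{"rx":0,"ry":0,"rz":0,"tx":0,"ty":0,"tz":-0.002,"grip":1},{"rx":0,"ry":0,"rz":0,"tx":0,"ty":0,"tz":-0.002,"grip":1},{"rx":0,"ry":0,"rz":-0.2,"tx":0,"ty":0,"tz":0,"grip":1},{"rx":0,"ry":0,"rz":-0.2,"tx":0,"ty":0,"tz":0,"grip":1},{"rx":0,"ry":0,"rz":-0.2,"tx":0,"ty":0,"tz":0,"grip":1},{"rx":0,"ry":0,"rz":-0.2,"tx":0,"ty":0,"tz":0,"grip":1},{"rx":0,"ry":0,"rz":-0.2,"tx":0,"ty":0,"tz":0,"grip":1},{"rx":0,"ry":0,"rz":0,"tx":0,"ty":0,"tz":0,"grip":1},{"rx":0,"ry":0,"rz":0,"tx":0,"ty":0,"tz":0,"grip":1}]'
python3 -c "
from h import *
for i in range(3):
  camera('top');s=get_state();print(s['position'],s['ee_rot'],s['wrist_force'],s['moment'],s['gripper_width'])"
```

```text
time: 24.05
position: [0.4838, -0.1105, 0.1222]
ee_rot: [-3.139, 0.001, 0.815]
wrist_force: [-2.8, 0.9, 12.3]
gripper_width: 0.0089
[ 0.48384626 -0.11045691  0.12221589] [-3.13912715e+00  9.42049003e-04  8.15045121e-01] [-3.87389734  0.13459268 12.6401626 ] [ 0.1163699   0.95723685 -0.01984328] 0.008548257028865323
[ 0.48387795 -0.11047989  0.12221987] [-3.13920820e+00  9.27544796e-04  8.15052558e-01] [-2.70283975  0.41086374 12.39838762] [ 0.10154767  0.91035437 -0.01357472] 0.008668533830742594
[ 0.48385391 -0.11044008  0.12220189] [-3.13912464e+00  9.23694626e-04  8.15044734e-01] [-2.63375362  0.26364759 13.17820673] [0.07658904 0.88941708 0.0783158 ] 0.00906547018895868
```

```bash
python3 -m handwheel '[{"rx":0,"ry":0,"rz":-0.15,"tx":0,"ty":0,"tz":0,"grip":1},{"rx":0,"ry":0,"rz":-0.15,"tx":0,"ty":0,"tz":0,"grip":1},{"rx":0,"ry":0,"rz":-0.15,"tx":0,"ty":0,"tz":0,"grip":1},{"rx":0,"ry":0,"rz":-0.15,"tx":0,"ty":0,"tz":0,"grip":1},{"rx":0,"ry":0,"rz":-0.15,"tx":0,"ty":0,"tz":0,"grip":1},{"rx":0,"ry":0,"rz":-0.15,"tx":0,"ty":0,"tz":0,"grip":1},{"rx":0,"ry":0,"rz":0,"tx":0,"ty":0,"tz":0,"grip":1},{"rx":0,"ry":0,"rz":0,"tx":0,"ty":0,"tz":0,"grip":1},{"rx":0,"ry":0,"rz":0,"tx":0,"ty":0,"tz":0,"grip":1},{"rx":0,"ry":0,"rz":0,"tx":0,"ty":0,"tz":0,"grip":1}]'
python3 -c "
from h import *
for i in range(3):
  p=camera('wrist');s=get_state();print(s['position'],s['ee_rot'],s['wrist_force'],s['moment'],s['gripper_width'])
im=p['color'][150:350,180:380,::-1];im=cv2.convertScaleAbs(im,alpha=2.5,beta=20);cv2.imwrite('pics/w7z.png',cv2.resize(im,None,fx=3,fy=3,interpolation=cv2.INTER_CUBIC))"
```

```text
time: 25.45
position: [0.4838, -0.1104, 0.1222]
ee_rot: [-3.139, 0.001, 0.658]
wrist_force: [-3.7, 0.7, 12.6]
gripper_width: 0.0089
[ 0.48377125 -0.11038388  0.12219595] [-3.13909692e+00  1.39070999e-03  6.58058160e-01] [-3.48145601  0.54455655 13.2682994 ] [0.1215404  1.01287076 0.05869732] 0.008719920728985114
[ 0.48376589 -0.1103727   0.12220618] [-3.13909457e+00  1.39135781e-03  6.58065006e-01] [-3.81149157  1.05071336 11.77343904] [0.15550593 0.98347497 0.04048808] 0.00888651734791737
[ 0.48375914 -0.11039358  0.12220758] [-3.13909069e+00  1.39129247e-03  6.58037940e-01] [-4.12862223  0.0893989  12.2221123 ] [0.08404167 0.99745396 0.07265663] 0.008797034697961522
```

View pics/w7z.png

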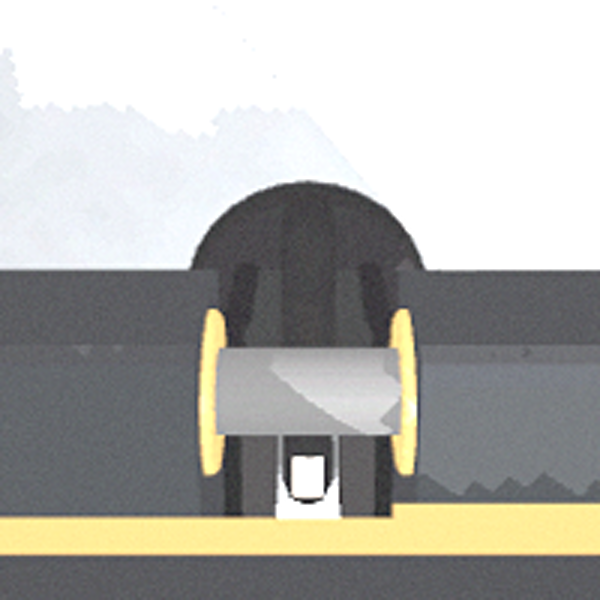

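```bash
python3 -m handwheel '[{"rx":0,"ry":0,"rz":-0.2,"tx":0,"ty":0,"tz":0,"grip":1},{"rx":0,"ry":0,"rz":-0.2,"tx":0,"ty":0,"tz":0,"grip":1},{"rx":0,"ry":0,"rz":-0.2,"tx":0,"ty":0,"tz":0,"grip":1},{"rx":0,"ry":0,"rz":-0.2,"tx":0,"ty":0,"tz":0,"grip":1},{"rx":0,"ry":0,"rz":-0.2,"tx":0,"ty":0,"tz":0,"grip":1},{"rx":0,"ry":0,"rz":-0.2,"tx":0,"ty":0,"tz":0,"grip":1},{"rx":0,"ry":0,"rz":-0.2,"tx":0,"ty":0,"tz":0,"grip":1},{"rx":0,"ry":0,"rz":-0.2,"tx":0,"ty":0,"tz":0,"grip":1},{"rx":0,"ry":0,"rz":-0.2,"tx":0,"ty":0,"tz":0,"grip":1},{"rx":0,"ry":0,"rz":0,"tx":0,"ty":0,"tz":0,"grip":1}]'
python3 -c "
from h import *
for i in range(3):
  p=camera('wrist');s=get_state();print(s['position'],s['ee_rot'],s['wrist_force'],s['moment'],s['gripper_width'])"
```

```text
time: 26.85
position: [0.4837, -0.1102, 0.1222]
ee_rot: [-3.139, 0.002, 0.344]
wrist_force: [-4.0, 1.0, 13.7]
gripper_width: 0.0087
[ 0.4836652  -0.11023093  0.12217942] [-3.13929975e+00  2.19530507e-03  3.43747218e-01] [-3.34534799  1.48182314 12.5739026 ] [0.18735656 0.93917206 0.05298815] 0.00878372377694111
[ 0.48365246 -0.11020475  0.1221686 ] [-3.13927124e+00  2.21631000e-03  3.43795806e-01] [-3.71645028  1.78257097 12.5515391 ] [0.12409221 0.91071321 0.04685538] 0.008590323435042685
[ 0.48367209 -0.11020574  0.12218706] [-3.13934140e+00  2.17678534e-03  3.43796902e-01] [-2.94376434  1.70446066 12.9721244 ] [0.18248406 0.96530992 0.09601799] 0.008710026373037801
```

```bash
python3 -m handwheel '[{"rx":0,"ry":0,"rz":-0.3,"tx":0,"ty":0,"tz":0,"grip":1},{"rx":0,"ry":0,"rz":-0.3,"tx":0,"ty":0,"tz":0,"grip":1},{"rx":0,"ry":0,"rz":-0.3,"tx":0,"ty":0,"tz":0,"grip":1},{"rx":0,"ry":0,"rz":-0.3,"tx":0,"ty":0,"tz":0,"grip":1},{"rx":0,"ry":0,"rz":-0.3,"tx":0,"ty":0,"tz":0,"grip":1},{"rx":0,"ry":0,"rz":-0.3,"tx":0,"ty":0,"tz":0,"grip":1},{"rx":0,"ry":0,"rz":-0.3,"tx":0,"ty":0,"tz":0,"grip":1},{"rx":0,"ry":0,"rz":-0.3,"tx":0,"ty":0,"tz":0,"grip":1},{"rx":0,"ry":0,"rz":-0.3,"tx":0,"ty":0,"tz":0,"grip":1},{"rx":0,"ry":0,"rz":0,"tx":0,"ty":0,"tz":0,"grip":1}]'
python3 -c "
from h import *
for i in range(3):
  p=camera('wrist');s=get_state();print(s['position'],s['ee_rot'],s['wrist_force'],s['moment'],s['gripper_width'])"
```

```text
time: 28.25
position: [0.4836, -0.1099, 0.1222]
ee_rot: [-3.14, 0.003, -0.128]
wrist_force: [-3.8, 2.0, 13.2]
gripper_width: 0.0088
[ 0.48362232 -0.10991594  0.122156  ] [-3.14005325  0.00315809 -0.12779583] [-4.08246101  2.3973904  12.67746675] [0.33692154 0.89600302 0.02218578] 0.008551781468843025
[ 0.48363389 -0.10993416  0.1221484 ] [-3.14002324e+00  3.11665199e-03 -1.27899123e-01] [-2.94333225  2.80374053 13.50526199] [0.38969343 0.95714685 0.01502717] 0.00875809240955361
[ 0.48364101 -0.10991538  0.12216582] [-3.14001417e+00  3.09991868e-03 -1.27847325e-01] [-3.58902437  1.61860227 12.96919203] [ 0.32358628  0.94353872 -0.02913038] 0.008826352671198053
```

Knob ≈1.47; last few degrees to the stop.

```bash
python3 -m handwheel '[{"rx":0,"ry":0,"rz":-0.1,"tx":0,"ty":0,"tz":0,"grip":1},{"rx":0,"ry":0,"rz":-0.1,"tx":0,"ty":0,"tz":0,"grip":1},{"rx":0,"ry":0,"rz":-0.1,"tx":0,"ty":0,"tz":0,"grip":1},{"rx":0,"ry":0,"rz":-0.1,"tx":0,"ty":0,"tz":0,"grip":1},{"rx":0,"ry":0,"rz":-0.1,"tx":0,"ty":0,"tz":0,"grip":1},{"rx":0,"ry":0,"rz":-0.05,"tx":0,"ty":0,"tz":0,"grip":1},{"rx":0,"ry":0,"rz":0,"tx":0,"ty":0,"tz":0,"grip":1},{"rx":0,"ry":0,"rz":0,"tx":0,"ty":0,"tz":0,"grip":1},{"rx":0,"ry":0,"rz":0,"tx":0,"ty":0,"tz":0,"grip":1},{"rx":0,"ry":0,"rz":0,"tx":0,"ty":0,"tz":0,"grip":1}]'
python3 -c "
from h import *
for i in range(3):
  p=camera('wrist');s=get_state();print(s['position'],s['ee_rot'],s['wrist_force'],s['moment'],s['gripper_width'])"
```

```text
time: 29.65
position: [0.4836, -0.1099, 0.1221]
ee_rot: [-3.14, 0.003, -0.223]
wrist_force: [-2.8, 2.3, 12.8]
gripper_width: 0.0086
[ 0.48364701 -0.10985285  0.12214165] [-3.14040391  0.00329083 -0.22304264] [-3.67936527  2.5854617  12.62688185] [0.34441694 0.90200254 0.15317646] 0.008591396326978827
[ 0.4836309  -0.10986665  0.12214965] [-3.14042733  0.00325185 -0.2230753 ] [-3.42531998  2.1984199  12.81957943] [0.38357682 0.86225776 0.17362186] 0.00886017024037236
[ 0.48362334 -0.10988185  0.1221501 ] [-3.14043682  0.00326038 -0.22309334] [-3.17130203  2.63746235 13.41801911] [0.37316034 0.91690718 0.13787751] 0.008741632921458154
```

```bash
python3 -m handwheel '[{"rx":0,"ry":0,"rz":0,"tx":0,"ty":0,"tz":0,"grip":0.85},{"rx":0,"ry":0,"rz":0,"tx":0,"ty":0,"tz":0,"grip":0.77},{"rx":0,"ry":0,"rz":0,"tx":0,"ty":0,"tz":0,"grip":0.77},{"rx":0,"ry":0,"rz":0,"tx":0,"ty":0,"tz":0.01,"grip":0.77},{"rx":0,"ry":0,"rz":0,"tx":0,"ty":0,"tz":0.02,"grip":0.77},{"rx":0,"ry":0,"rz":0,"tx":0,"ty":0,"tz":0.05,"grip":0.77},{"rx":0,"ry":0,"rz":0,"tx":0,"ty":0,"tz":0.1,"grip":0.77},{"rx":0,"ry":0,"rz":0,"tx":0,"ty":0,"tz":0.2,"grip":0.77},{"rx":0,"ry":0,"rz":0,"tx":0,"ty":0,"tz":0.4,"grip":0.77},{"rx":0,"ry":0,"rz":0,"tx":0,"ty":0,"tz":0.6,"grip":0.77}]'
python3 -m handwheel '[{"rx":0,"ry":0,"rz":0,"tx":0,"ty":0,"tz":0.6,"grip":0.77},{"rx":0,"ry":0,"rz":0,"tx":0,"ty":0,"tz":0.6,"grip":0.77},{"rx":0,"ry":0,"rz":0,"tx":-0.5,"ty":0.5,"tz":0.4,"grip":0.77},{"rx":0,"ry":0,"rz":0,"tx":0,"ty":0.9,"tz":0,"grip":0.77},{"rx":0,"ry":0,"rz":0,"tx":0,"ty":0.9,"tz":0,"grip":0.77},{"rx":0,"ry":0,"rz":0,"tx":0,"ty":0.9,"tz":0,"grip":0.77},{"rx":0,"ry":0,"rz":0,"tx":0,"ty":0.9,"tz":0,"grip":0.77},{"rx":0,"ry":0,"rz":0,"tx":0,"ty":0,"tz":0,"grip":0.77},{"rx":0,"ry":0,"rz":0,"tx":0,"ty":0,"tz":0,"grip":0.77},{"rx":0,"ry":0,"rz":0,"tx":0,"ty":0,"tz":0,"grip":0.77}]'
python3 - <<'E'
from h import *
for c in ['scene','top']:
  p=camera(c); save(p,c+'8')
  for t in ['door_edge','knob_grip','case_blue','remote','screwdriver']:
    print(t,[(np.round(q['position'],3).tolist(),round(q['conf'],2)) for q in place_of(p,t)[:1]])
  im=p['color'][190:350,240:400] if c=='scene' else p['color'][150:280,270:430]
  cv2.imwrite('pics/'+c+'8z.png',cv2.resize(im[:,:,::-1],None,fx=3.5,fy=3.5,interpolation=cv2.INTER_CUBIC))
E
```

```text
time: 31.05
position: [0.4846, -0.1109, 0.191]
ee_rot: [-3.141, 0.002, -0.224]
wrist_force: [0.2, -0.1, 0.4]
gripper_width: 0.0203
time: 32.3
position: [0.4602, 0.0928, 0.2706]
ee_rot: [3.141, -0.0, -0.225]
wrist_force: [0.2, -0.3, 0.4]
gripper_width: 0.0203
door_edge [([0.443, -0.103, 0.094], 0.82)]
knob_grip [([0.485, -0.11, 0.113], 0.73)]
case_blue [([0.64, 0.127, -0.0], 0.62)]
remote [([0.496, -0.333, -0.004], 0.77)]
screwdriver [([0.517, -0.439, 0.004], 0.78)]
door_edge [([0.443, -0.096, 0.091], 0.65)]
knob_grip [([0.485, -0.114, 0.112], 0.7)]
case_blue [([0.638, 0.128, -0.001], 0.96)]
remote [([0.495, -0.331, -0.0], 0.62)]
screwdriver [([0.516, -0.432, 0.001], 0.62)]
```

View pics/scene8z.png

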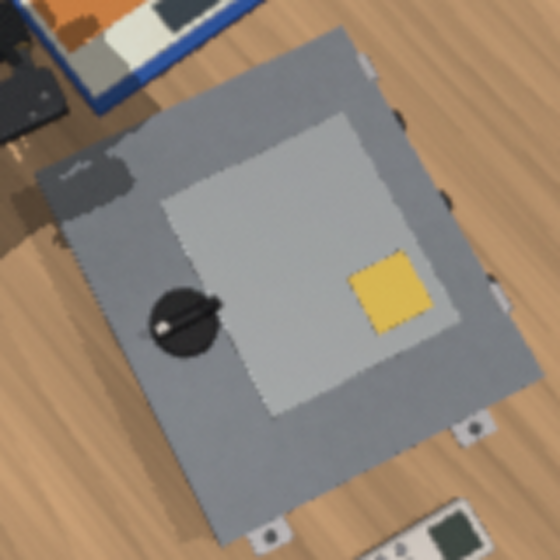

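View pics/top8z.png

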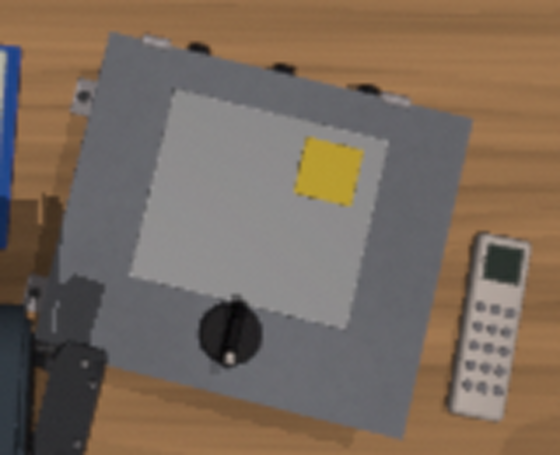

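```bash
python3 -c "
from h import *
print(hand_in())"
```

```text
the job is handed in; nothing more can be done
None
```

I shut the driver box door and turned the wing knob home at its stop, and the door stayed down after I let go. I handed the job in at about 32.5 s of the 64 s allowed; it reported no verdict.

**Closing the door:** I pushed the door down with closed fingertips to about 0.10 rad. Then I set the fingertips on the knob's disc, either side of the wing, and lowered in small steps until I felt the seal. That was at TCP z of about 0.1233 m, against a possible range of about 0.120 to 0.129 m.

**Pressing and turning:** I pressed to 12–13 N, roughly 1.3 mm of seal by my estimate. The knob turned from about 0.15 rad to about 1.57 rad. The z moment stayed near zero apart from a rise to about 0.15 N m at the stop, so I saw no sign of the tongue butting against the frame.

**Last checks:**
- After I released and backed off, the free edge was at about 0.092 m, so the door stands at about 0.01 rad.
- The wing lies along the box's x axis, with the white mark towards the latch side.
- The case, remote and screwdriver are where they were, within the networks' error of a few mm.
- The gripper is clear of everything, and the wrist force is near zero.

**Not confirmed:** The force between tongue and frame and the force on the seal at rest can't be read directly. I infer both from the door staying down. The wrist force was noisy by about 1 N, and it fell to about 6.5 N when the fingers first gripped, so I pressed a little further before turning.

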